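# Set the plant-stand leg to its mark and squeeze the cam lever shut

## Robot

A 6-joint arm with a two-finger parallel gripper is mounted at the origin on the work surface. World frame = base frame: x ahead of the robot, y to its left, z up, the work surface at z = 0. Lengths are in m, angles in rad, forces in N, time in s.
With the tool pointing down it reaches from about 0.275 to 1 m from the base axis. Payload 8.4 kg.
Tool frame: the origin (TCP) lies on the centre line of the jaws, within the pads' length; the fingertips stand 17 mm ahead of it and the grasp point (between the pads) lies 2 mm behind it (bot.tcp_to_tips is the y of the fingertips in the tool frame, in m); y points along the fingers, z is the direction in which the jaws open and shut, and the axes are right-handed (so a half turn about y gives the same grasp; the last joint's range is limited). The gripper opens to 85 mm and grips with 20 to 120 N. Pads are 22 mm wide; open, the fingers measure 114 mm over their backs; the gripper's body (76 mm by 85 mm) begins 54 mm behind the grasp point. The pads swing forward as they close: fully open they stand 13 mm farther back than shut.
Start: joints at [1.129, 0.353, 1.633, -0, 1.155, -0.002], TCP at [0.266, 0.566, 0.248] pointing down, gripper open.
Joint ranges: [-2.63, 2.63], [-0.92, 2.1], [0.06, 2.66], [-1.3, 4.44], [0, 2.69], [-3.02, 3.02]. Speed limits (rad/s): [2.22, 2.22, 2.79, 3.14, 3.14, 3.14].

## Interface

Orientations are given as a unit quaternion [x, y, z, w].
In Python, from workcell import bot, hand, kinematics, get_obs, vision, hand_in gives the robot as it stands. The module is installed in compiled form; this text tells all that it offers. Calls block until the motion is done:
- bot.reach(position, orientation): joint-space move of the TCP to a pose.
- bot.servo_line(position, ori=None, velocity=0.15): straight line of the TCP; ori=None keeps the orientation; velocity is the mean speed in m/s.
- bot.goto_joints(angles): joint-space move.
- hand.move_gripper(opening, strength=None): finger opening in m; strength is the grip in N (None keeps the last); returns when the fingers have stopped.
- bot.dwell(seconds).
- kinematics.solve_ik(position, orientation): joint angles nearest the present ones, or None.
- get_obs(): the state.
- vision.read_camera(name): name is "side" or "top" or "wrist"; returns a dict with "frame" (400x640x3 uint8, red, green, blue), "intrinsics" (3x3 intrinsics, pixels), "dist" ([k1, k2, p1, p2, k3] as OpenCV has them; the pictures are not rectified), "view" (4x4, takes a point from world to camera coordinates). Camera axes: x right, y down, z forward; pixel columns grow to the right and rows downward; lengths in m; the calibration is good to about 2 mm. A picture is of the moment at which its call begins. There is no depth.
A pose or a line that the arm cannot do raises bot.IKError and nothing moves.
- hand_in(): hands the job in, once; it reports no verdict.
The state is a dict: "time_s": time; "joint_pos": joint angles; "joint_vel": joint speeds; "joint_efforts": joint torques, N m; "position": TCP position; "orientation": TCP orientation; "wrist_force": force on the tool from outside, world axes, zero at the start; "ft_torque": the same for the moment, N m; "gripper_width": finger opening in m.
Only numpy, scipy, OpenCV 4.12 (cv2) and the standard library are available. Lean on these libraries where they do the work, as an engineer would, in place of code of your own. Each camera call takes 0.05 s, during which the arm holds its last target.

## Task

The telescopic leg of a folding plant stand lies in its wooden holder, cam lever open. With the lever still open, draw the leg out against its spring until its pointer lines up with the fixed length mark, pause there, and then, keeping the pointer on the mark all the while, squeeze the lever fully closed against its block with one hand, gently (never 30 N or more on block or lever). Finish while still holding: block and closed lever stay squeezed between the fingers with the pointer on the mark, nothing is let go, and the other things on the bench are left where they are.

Things in the scene. Friction and masses are not known exactly. Their poses are not given: they have to be found in the camera images.
- holder: Wooden board 100 x 440 x 18 mm fixed to the bench. Origin: centre of underside; x across, y along = the way the leg slides OUT, z up. At y -195 mm an end block (76 mm high) clamps a 16 mm square bar, axis 50 mm above the bench, that runs to +y into the leg's hollow sleeve (28 wide, 26 high, 175 long, rubber foot at +y end). Collar at the sleeve's mouth: 40 wide, 36 long, top at 67 mm.
- leg (a joint): How far the leg is drawn out along the holder's +y, m, 0 to 0.13; 0 = pushed home, where it starts. A spring pulls it back towards 0 with 2 to 3.3 N (friction 0.8 N), so it slides back whenever it is not held, the lever being closed or not.
- block (a point): Top centre of the upright black block on the collar, rigid with the leg: 26 wide (x), 20 long (y, slide direction), 48 mm high, 67 to 115 mm above the bench. Axes as the holder's. Its -y face (10 mm behind this point) is free: a finger behind it can push the leg out. Apart from the lever nothing else of the leg rises above 67 mm.
- leg_pointer (a point): Tip of the thin pointer fin (3 mm thick) that sticks out of the collar to +x; at the block's middle along y, 38 mm to +x of it, 60 mm above the bench. Axes as the holder's.
- lever (a joint): Cam lever angle, rad: 0 = fully closed, upright and flat against the block's +y face (rigid stop); grows to 0.5 as it leans away to +y. Starts at 0.32 to 0.45, stays where it is left (stiff hinge, 0.07 N m: a squeeze of 3 to 7 N near the tip moves it).
- lever_tip (a point): Rounded free end of the aluminium lever blade (22 wide, 6 thick, 45 mm long; 111 to 116 mm above the bench). Its hinge axis runs along x, 13 mm to +y of the block's middle, 71 mm above the bench; z runs along the blade. Closed, its outer face is 16 mm to +y of the block's middle: block and blade together measure 26 mm along y; at 0.45 rad about 46 mm.
- mark_tip (a point): Tip of the length mark: thin steel pointer (3 mm) on a 63 mm high post fixed at the board's +x side, pointing to -x, 60 mm above the bench. Axes as the holder's. The leg is at length when leg_pointer has the same y along the holder (about 1 mm then parts the tips in x). It lies 40 to 95 mm out from where the leg starts.
- pot: White ceramic pot, 100 mm wide, 95 mm high, loose bystander. Origin: centre of underside, as for all below.
- scoop: Aluminium soil scoop, 200 mm long, 32 mm high, loose bystander.
- mallet: Wooden mallet lying down, 220 mm long, 50 mm high, loose bystander.
- root_hook: Steel root hook with wooden handle, 230 mm long, 22 mm high, loose bystander.
- jar: Glass jar, 64 mm wide, 85 mm high, loose bystander.
- saucer: Terracotta saucer, 120 mm wide, 20 mm high, loose bystander.
- tile_offcut: Square tile, 50 x 50 x 10 mm, loose bystander.

How it is judged:
On the way:
1. the fingers hold the leg out on the length mark (within 4 mm) with the lever still open (y of leg_pointer in the frame of mark_tip between -0.004 and 0.004 m and value of joint lever above 0.25 rad and contact force between the fingers and leg_c4 above 0.5 N), for 0.3 s.
At the end, for the whole second after the job is handed in: Leg pointer within 4 mm of the length mark along the slide and still, lever within 0.06 rad of fully closed, and the fingers pressing on both the block and the lever blade with more than 1.5 N each (y of leg_pointer in the frame of mark_tip between -0.004 and 0.004 m and value of joint lever below 0.06 rad and contact force between the fingers and leg_c4 above 1.5 N and contact force between the fingers and lever above 1.5 N and velocity of joint leg between -0.01 and 0.01 m/s); the arm keeps its last pose, push and grip.
It fails at once if the lever is swung in (below 0.2 rad) while the leg is more than 6 mm off the mark (value of joint lever below 0.2 rad and not (y of leg_pointer in the frame of mark_tip between -0.006 and 0.006 m)).
It fails at once if block or lever is pressed with more than 30 N (contact force between the fingers and leg_c4 above 30 N or contact force between the fingers and lever above 30 N).
It fails at once if another thing on the bench is shifted by more than 20 mm (distance of any of pot, scoop, mallet, root_hook, jar, saucer, tile_offcut from where it was at the start of the episode above 0.02 m).
It also fails if it takes over 54 s, if anything falls off the work surface, if the arm or the gripper's body presses on something with over 40 N, if the wrist force passes 120 N, or if a joint passes its speed limit or range.

## Working session

There is one attempt and no reset: what is moved stays moved. The work goes in short steps, each a Python script; the robot and the scene stay as the last script left them, time stands still between calls to the robot, and variables do not carry over. Pictures are saved under pics/ and viewed, and the job is handed in when it is done.

```bash
mkdir -p pics; cat > h.py <<'E'
import numpy as np, cv2
from workcell import bot, hand, kinematics, get_obs, vision, hand_in
def snap(cam,name):
    d=vision.read_camera(cam); cv2.imwrite(f'pics/{name}.png',cv2.cvtColor(d['frame'],cv2.COLOR_RGB2BGR))
    np.savez(f'pics/{name}.npz',K=d['intrinsics'],D=d['dist'],V=d['view']); return d
def ray(name,u,v):
    z=np.load(f'pics/{name}.npz'); K,D,V=z['K'],z['D'],z['V']
    p=cv2.undistortPoints(np.array([[[u,v]]],float),K,np.array(D,float))[0,0]
    R=V[:3,:3];c=-R.T@V[:3,3]; return c,R.T@np.array([p[0],p[1],1.])
def at(name,u,v,z):
    c,d=ray(name,u,v); return c+d*(z-c[2])/d[2]
def tri(a,b):
    c1,d1=ray(*a);c2,d2=ray(*b); d1/=np.linalg.norm(d1);d2/=np.linalg.norm(d2)
    s=np.linalg.lstsq(np.c_[d1,-d2],c2-c1,rcond=None)[0]
    p,q=c1+s[0]*d1,c2+s[1]*d2; return (p+q)/2,np.linalg.norm(p-q)
def proj(name,P):
    z=np.load(f'pics/{name}.npz');V=z['V']
    r=cv2.projectPoints(np.array([P],float).reshape(-1,3),cv2.Rodrigues(V[:3,:3])[0],V[:3,3],z['K'],np.array(z['D'],float))[0]; return r.reshape(-1,2)
E
python3 - <<'E'
from h import *
for c in('side','top','wrist'): 
    d=snap(c,c+'0'); V=d['view']; print(c,(-V[:3,:3].T@V[:3,3]).round(3),V[2,:3].round(3))
o=get_obs(); print(o)
print(bot.tcp_to_tips)
E
```

```text
side [ 0.466 -0.903  0.797] [ 0.086  0.807 -0.584]
top [0.403 0.016 1.189] [ 0.138  0.005 -0.99 ]
wrist [0.2   0.596 0.374] [ 0.256 -0.121 -0.959]
{'time_s': 0.15, 'joint_pos': array([ 1.12859804e+00,  3.53516802e-01,  1.63394833e+00,  1.05266454e-05,
        1.15522318e+00, -2.37697362e-03]), 'joint_vel': array([-0.00067868,  0.00081385, -0.00140387, -0.00058813, -0.0027196 ,
        0.00041704]), 'joint_efforts': array([-9.91501111e-04, -6.05645370e+01, -3.42336094e+01, -2.31236791e-04,
        6.34382770e-03,  2.37809439e-05]), 'position': array([0.26594703, 0.56521175, 0.24772322]), 'orientation': array([ 0.69045415, -0.15434016,  0.15416272, -0.68969996]), 'wrist_force': array([-0.19360229, -1.05020452,  0.35004348]), 'ft_torque': array([-0.00320624,  0.03747837,  0.01126276]), 'gripper_width': 0.08522296258318504}
0.017
```

View pics/top0.png

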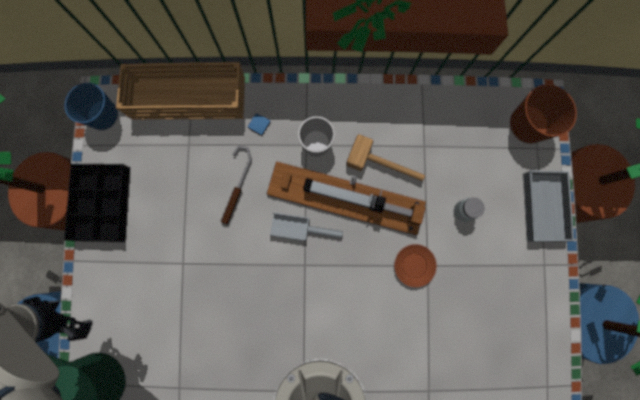

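View pics/side0.png

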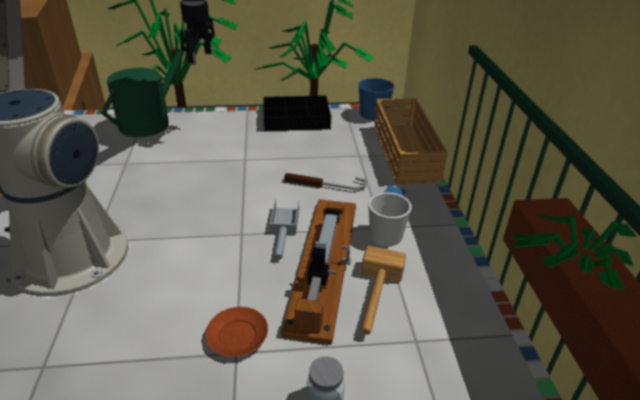

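```bash
python3 - <<'E'
import cv2
for n,(x0,y0,x1,y1) in {'top0':(260,155,440,245),'side0':(270,190,370,350)}.items():
    im=cv2.imread(f'pics/{n}.png')[y0:y1,x0:x1]; im=cv2.convertScaleAbs(im,alpha=1.6,beta=10)
    s=min(800/im.shape[1],600/im.shape[0]); s=int(s)
    cv2.imwrite(f'pics/{n}z.png',cv2.resize(im,None,fx=s,fy=s,interpolation=cv2.INTER_CUBIC)); print(n,s)
E
```

```text
top0 4
side0 3
```

View pics/top0z.png

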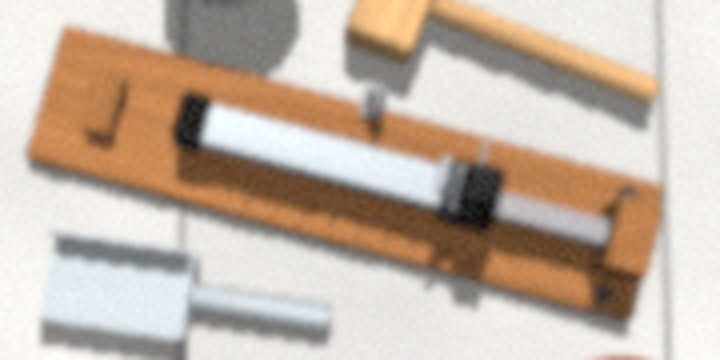

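View pics/side0z.png

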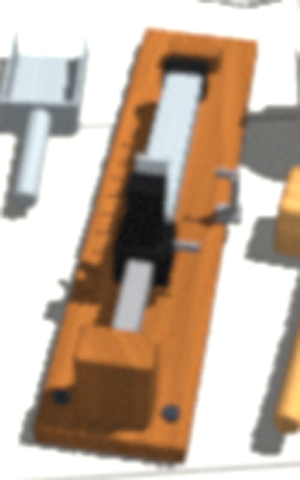

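```bash
python3 - <<'E'
from h import *
c=[at('top0',260+u/4,155+v/4,.018) for u,v in [(66,27),(30,157),(663,187),(630,318)]]
for p in c: print(p.round(4))
print(np.linalg.norm(c[0]-c[1]),np.linalg.norm(c[2]-c[3]),np.linalg.norm(c[0]-c[2]),np.linalg.norm(c[1]-c[3]))
m=np.mean(c,0); y=(c[0]+c[1]-c[2]-c[3])[:2]; y/=np.linalg.norm(y); x=np.array([y[1],-y[0]])
print('centre',m,'y',y,'yaw of x',np.arctan2(x[1],x[0]))
np.savez('holder.npz',m=m,x=x,y=y)
def loc(p): return np.array([(p[:2]-m[:2])@x,(p[:2]-m[:2])@y])
# mark tip, fin, block top
print('mark',loc(at('top0',260+377/4,155+133/4,.060)))
print('fin',loc(at('top0',260+484/4,155+148/4,.060)))
print('blockTop centre',loc(at('top0',260+480/4,155+195/4,.115)))
print('side fin',loc(at('side0',270+200/3,190+246/3,.060)),'mark',loc(at('side0',270+215/3,190+215/3,.060)))
R=np.array([[0,0],[0,0]])
E
```

```text
[0.6721 0.1275 0.018 ]
[0.5788 0.1509 0.018 ]
[ 0.5607 -0.2933  0.018 ]
[ 0.4688 -0.2676  0.018 ]
0.09614501171488175 0.09543336707745977 0.43529423847819737 0.4327168649373123
centre [ 0.57011376 -0.07062681  0.018     ] y [0.25497404 0.9669479 ] yaw of x -0.25782085256711357
mark [ 0.02426202 -0.01181239]
fin [ 0.03333211 -0.0843207 ]
blockTop centre [-0.0074948  -0.08305998]
side fin [ 0.03986562 -0.08187973] mark [ 0.04612402 -0.04945532]
```

```bash
cat >> h.py <<'E'
from scipy.spatial.transform import Rotation as Ro
def frame():
    h=np.load('holder.npz'); return h['m'],h['x'],h['y']
def quat(y,s):
    Z=np.array([s*y[0],s*y[1],0]);Y=np.array([0,0,-1.]);X=np.cross(Y,Z)
    return Ro.from_matrix(np.c_[X,Y,Z]).as_quat()
E
python3 - <<'E'
from h import *
o=get_obs();R=Ro.from_quat(o['orientation']).as_matrix();print(R.round(3))
V=np.load('pics/wrist0.npz')['V'];c=-V[:3,:3].T@V[:3,3]
print('cam in tool',R.T@(c-o['position']), R.T@V[2,:3])
m,x,y=frame()
for s in(1,-1):
  for yy in (-.08,-.12):
    P=np.r_[m[:2]+y*yy,.30]
    q=kinematics.solve_ik(P,quat(y,s)); print(s,None if q is None else np.round(q,2))
E
```

```text
[[ 0.905 -0.     0.426]
 [-0.426 -0.001  0.905]
 [-0.    -1.    -0.001]]
cam in tool [-0.07226709 -0.12671711 -0.00034093] [2.82842738e-01 9.59166248e-01 3.07089486e-04]
1 [-0.27  0.22  1.7  -0.    1.22 -1.58]
1 [-0.34  0.22  1.69 -0.    1.23 -1.65]
-1 [-0.27  0.22  1.7   0.    1.22  1.56]
-1 [-0.34  0.22  1.69  0.    1.23  1.49]
```

```bash
python3 - <<'E'
from h import *
m,x,y=frame()
bot.reach(np.r_[m[:2]+y*-.045+x*0.0,.27],quat(y,-1)); bot.dwell(.3)
d=snap('wrist','wrist1'); im=cv2.imread('pics/wrist1.png'); print(get_obs()['time_s'],get_obs()['position'])
E
```

```text
3.1167 [ 0.55869757 -0.11393161  0.26998389]
```

View pics/wrist1.png

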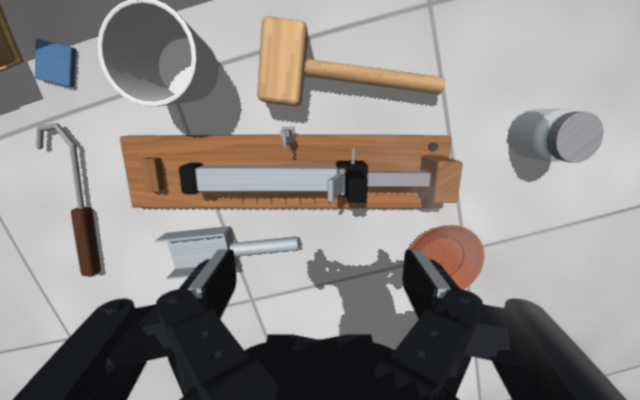

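```bash
python3 - <<'E'
import cv2
im=cv2.imread('pics/wrist1.png')[115:215,260:380]; im=cv2.convertScaleAbs(im,alpha=1.4,beta=20)
cv2.imwrite('pics/w1z.png',cv2.resize(im,None,fx=6,fy=6,interpolation=cv2.INTER_CUBIC))
E
```

```text
(no output)
```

View pics/w1z.png

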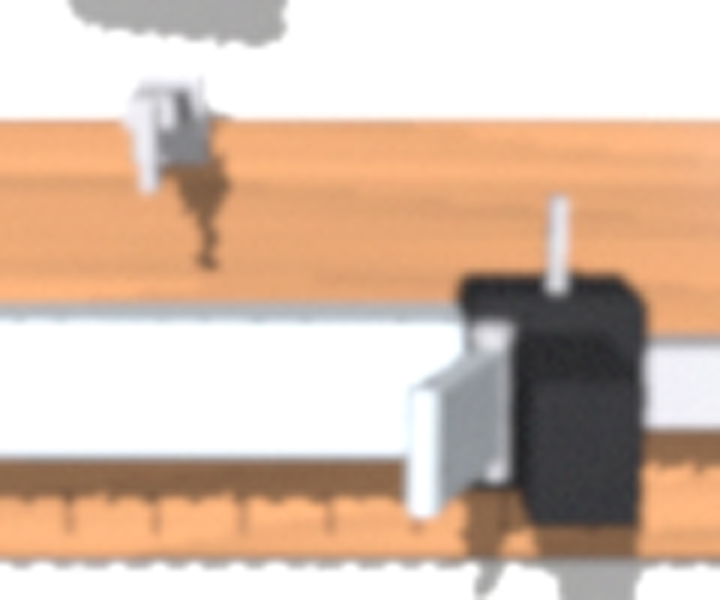

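```bash
python3 - <<'E'
from h import *
m,x,y=frame()
def loc(p): return np.array([(p[:2]-m[:2])@x,(p[:2]-m[:2])@y]).round(4)
f=lambda u,v,z:(lambda p:(p.round(4),loc(p)))(at('wrist1',260+u/6,115+v/6,z))
for n,a in dict(mark=(147,188,.06),fin=(558,198,.06),b1=(523,380,.115),b2=(642,378,.115),b3=(640,524,.115),b4=(535,524,.115),levt=(425,390,.113),levb=(422,516,.113),levOuterBot=(406,516,.111)).items(): print(n,*f(*a))
for u,v in[(122,137),(132,208),(450,136)]: print(loc(at('wrist1',u,v,.018)))
# side check
for n,u,v in[('fin',201,246),('mark',216,174)]: print(n,loc(at('side0',270+u/3,190+v/3,.06)))
print('tri fin',tri(('side0',270+201/3,190+246/3),('wrist1',353,148)),'mark',tri(('side0',270+216/3,190+174/3),('wrist1',284.5,146.3)))
# collar bright edge direction from wrist: sleeve edges
a=at('wrist1',260+0,115+300/6,.063);b=at('wrist1',260+455/6,115+303/6,.063);d=(a-b)[:2];print('sleeve dir',d/np.linalg.norm(d),y)
E
```

```text
mark [ 0.6071 -0.0851  0.06  ] [ 0.0394 -0.0045]
fin [ 0.5849 -0.1618  0.06  ] [ 0.0376 -0.0844]
b1 [ 0.564  -0.1446  0.115 ] [ 0.0129 -0.0731]
b2 [ 0.5592 -0.164   0.115 ] [ 0.0133 -0.093 ]
b3 [ 0.5344 -0.1583  0.115 ] [-0.0122 -0.0939]
b4 [ 0.5389 -0.1409  0.115 ] [-0.0122 -0.0759]
levt [ 0.566  -0.1283  0.113 ] [ 0.0108 -0.0568]
levb [ 0.5447 -0.1224  0.113 ] [-0.0114 -0.0565]
levOuterBot [ 0.5448 -0.1196  0.111 ] [-0.012  -0.0538]
[0.0491 0.2166]
[-0.0497  0.2207]
[ 0.0496 -0.2162]
fin [ 0.0405 -0.0818]
mark [ 0.0414 -0.0066]
tri fin (array([ 0.58667092, -0.16198121,  0.0624682 ]), np.float64(0.002941458507557804)) mark (array([ 0.60793954, -0.08507794,  0.05807222]), np.float64(0.0019109978784239486))
sleeve dir [0.26146815 0.9652121 ] [0.25497404 0.9669479 ]
```

```bash
python3 - <<'E'
from h import *
m,x,y=frame()
hand.move_gripper(.066,20); print(get_obs()['gripper_width'])
P=lambda yy,z:np.r_[m[:2]+y*yy,z]
bot.servo_line(P(-.071,.18),quat(y,-1),.15)
bot.servo_line(P(-.071,.100),None,.08); bot.dwell(.2)
o=get_obs();print(o['time_s'],o['position'],P(-.071,.1),o['wrist_force'].round(2),o['gripper_width'])
snap('wrist','wrist2');snap('side','side2')
im=cv2.imread('pics/side2.png')[190:350,270:370]; cv2.imwrite('pics/side2z.png',cv2.resize(cv2.convertScaleAbs(im,alpha=1.6,beta=10),None,fx=3.7,fy=3.7,interpolation=cv2.INTER_CUBIC))
E
```

```text
0.06587052814115575
5.575 [ 0.55229732 -0.13933933  0.1005036 ] [ 0.5520106  -0.13928011  0.1       ] [ 0.89 -0.16 -0.89] 0.06619612627009609
```

View pics/wrist2.png

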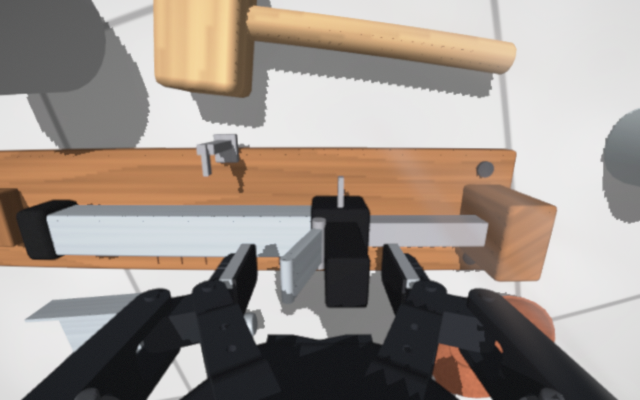

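View pics/side2z.png

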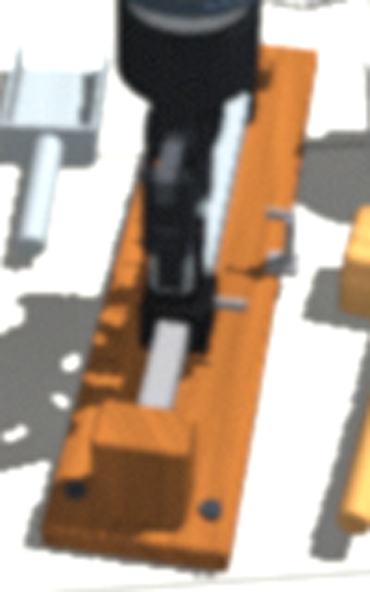

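```bash
python3 - <<'E'
from h import *
m,x,y=frame()
P=lambda yy,z:np.r_[m[:2]+y*yy,z]
bot.servo_line(P(-.055,.100),None,.02); o=get_obs();print(o['time_s'],(o['wrist_force'][:2]@y).round(2),o['gripper_width'])
bot.servo_line(P(.010,.100),None,.03); bot.dwell(.2); o=get_obs();print(o['time_s'],(o['wrist_force'][:2]@y).round(2),o['gripper_width'],(o['position'][:2]-m[:2])@y)
snap('wrist','wrist3')
im=cv2.imread('pics/wrist3.png'); cv2.imwrite('pics/w3z.png',cv2.resize(cv2.convertScaleAbs(im[120:220,230:350],alpha=1.4,beta=20),None,fx=6,fy=6,interpolation=cv2.INTER_CUBIC))
E
```

```text
6.625 -2.02 0.06595241707760557
9.1417 -3.02 0.06622452749724682 0.009981742278255835
```

View pics/wrist3.png

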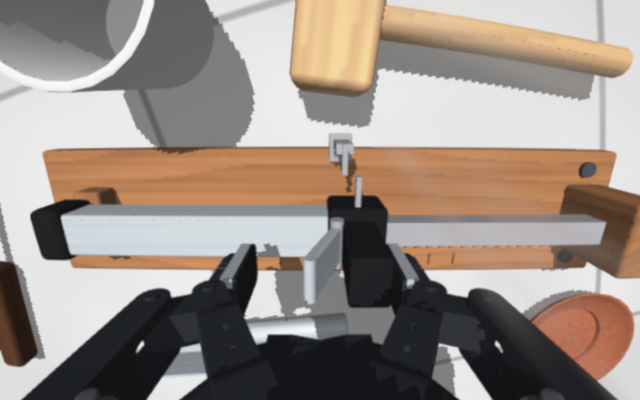

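View pics/w3z.png

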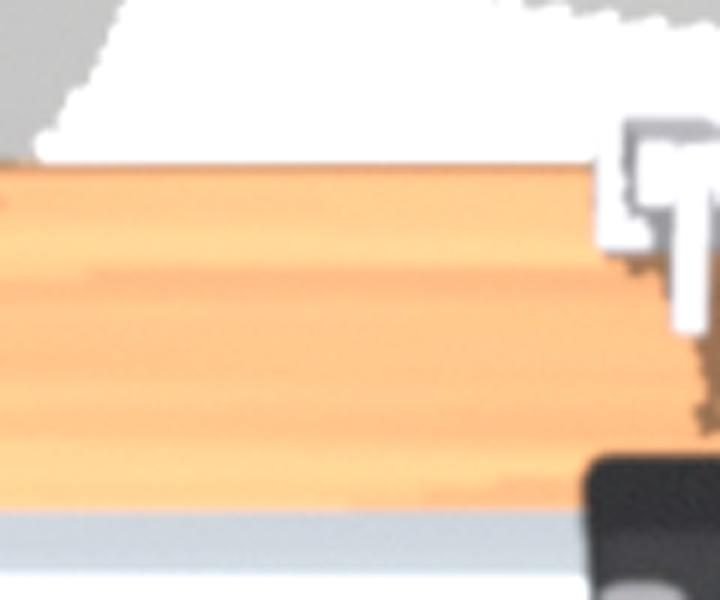

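```bash
cat > look.py <<'E'
from h import *
import sys
n=sys.argv[1]; snap('wrist',n)
im=cv2.imread(f'pics/{n}.png'); cv2.imwrite(f'pics/{n}z.png',cv2.resize(cv2.convertScaleAbs(im[125:315,230:450],alpha=1.2,beta=10),None,fx=3,fy=3,interpolation=cv2.INTER_CUBIC))
E
python3 - <<'E'
from h import *
m,x,y=frame()
im=cv2.imread('pics/wrist3.png'); cv2.imwrite('pics/w3z.png',cv2.resize(im[125:215,310:420],None,fx=6,fy=6,interpolation=cv2.INTER_CUBIC))
a=at('wrist3',346,175,.06);b=at('wrist3',359,177,.06)
for p in(a,b):print((p[:2]-m[:2])@x,(p[:2]-m[:2])@y)
E
```

```text
0.038808976874005925 -0.0061665186581376236
0.03761094346711436 -0.013930157628177273
```

View pics/w3z.png

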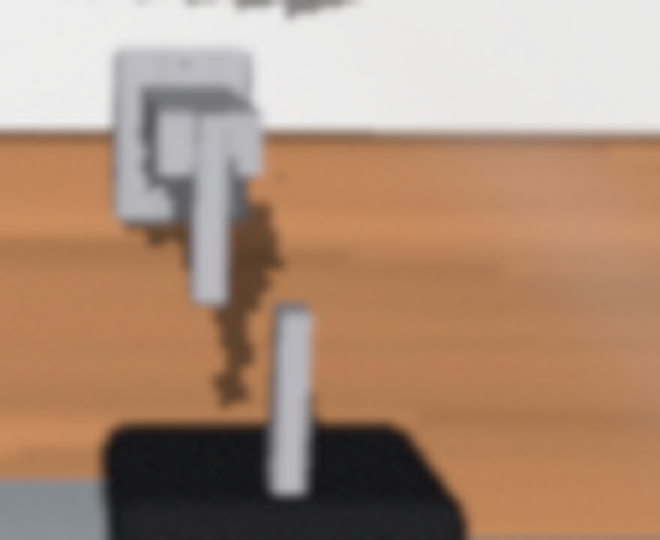

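```bash
python3 - <<'E'
from h import *
m,x,y=frame()
P=lambda yy,z:np.r_[m[:2]+y*yy,z]
bot.servo_line(P(.0182,.100),None,.02); bot.dwell(.6); o=get_obs();print(o['time_s'],(o['wrist_force'][:2]@y).round(2),o['gripper_width'],(o['position'][:2]-m[:2])@y)
snap('wrist','wrist4')
im=cv2.imread('pics/wrist4.png'); cv2.imwrite('pics/w4z.png',cv2.resize(im[125:215,290:400],None,fx=6,fy=6,interpolation=cv2.INTER_CUBIC))
E
```

```text
10.35 -2.63 0.06610058091133458 0.018173548437675713
```

View pics/w4z.png

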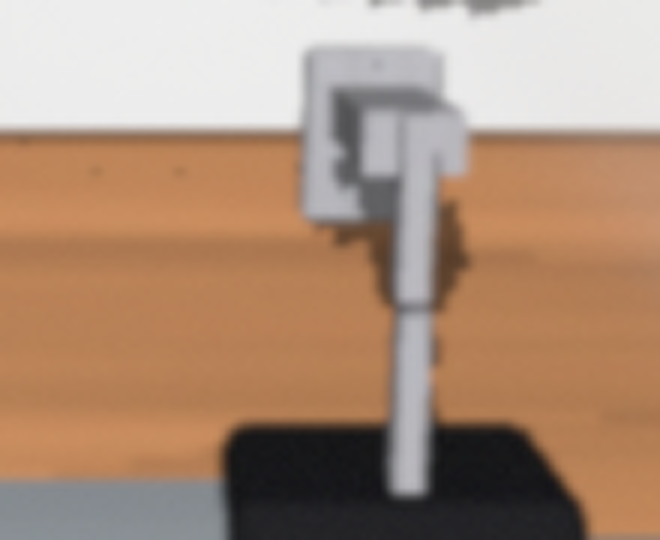

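View pics/wrist4.png

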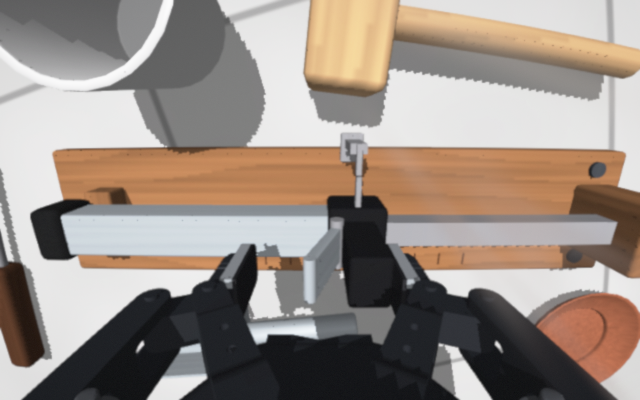

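```bash
cat > close.py <<'E'
from h import *
m,x,y=frame()
P=lambda yy,z:np.r_[m[:2]+y*yy,z]
def run(ws,z=.100,base=.0182-.0331):
    for w in ws:
        bot.servo_line(P(base+w/2,z),None,.03)
        hand.move_gripper(w,20)
        o=get_obs();print(round(o['time_s'],2),round(w,4),round(o['gripper_width'],4),'F',(o['wrist_force'][:2]@y).round(2),o['wrist_force'][2].round(2),((o['position'][:2]-m[:2])@y).round(4))
E
python3 - <<'E'
from close import *
run([.064,.062,.060,.058])
snap('wrist','wrist5')
E
```

```text
10.87 0.064 0.0642 F -2.58 1.22 0.017
11.33 0.062 0.062 F -3.29 3.32 0.016
11.8 0.06 0.0602 F -4.27 1.77 0.015
12.27 0.058 0.0579 F -4.55 1.89 0.014
```

View pics/wrist5.png

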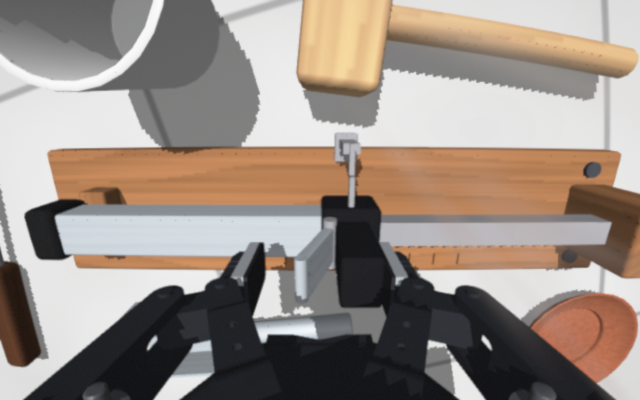

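```bash
python3 - <<'E'
from close import *
run([.056,.054,.052,.050,.048,.046,.044,.042])
snap('wrist','wrist6')
E
```

```text
12.78 0.056 0.0564 F -4.18 2.32 0.013
13.25 0.054 0.0543 F -4.01 3.16 0.012
13.72 0.052 0.0521 F -3.2 1.99 0.011
14.18 0.05 0.0501 F -3.12 2.45 0.01
14.65 0.048 0.0478 F -3.55 2.47 0.009
15.12 0.046 0.0462 F -4.1 2.39 0.008
15.58 0.044 0.0444 F -2.9 2.42 0.007
16.05 0.042 0.0422 F -3.72 1.74 0.006
```

View pics/wrist6.png

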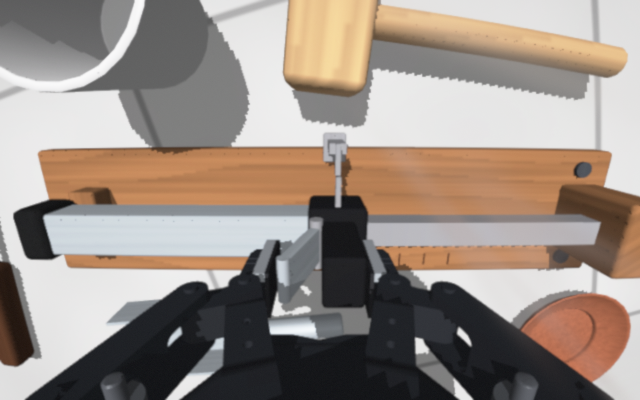

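```bash
python3 - <<'E'
from close import *
im=cv2.imread('pics/wrist6.png'); a=cv2.resize(im[125:215,280:390],None,fx=6,fy=6,interpolation=cv2.INTER_CUBIC)
cv2.imwrite('pics/w6z.png',a)
run([.041,.040,.039,.038,.037,.036])
snap('wrist','wrist7'); im=cv2.imread('pics/wrist7.png'); cv2.imwrite('pics/w7z.png',cv2.resize(im[125:315,250:400],None,fx=3,fy=3,interpolation=cv2.INTER_CUBIC))
E
```

```text
16.57 0.041 0.0412 F -3.9 1.95 0.0056
17.03 0.04 0.0398 F -2.8 2.32 0.0051
17.5 0.039 0.0389 F -3.69 4.37 0.0045
17.97 0.038 0.0385 F -3.14 6.42 0.0041
18.43 0.037 0.037 F -2.2 5.24 0.0035
18.9 0.036 0.0358 F -3.22 5.0 0.003
```

View pics/w6z.png

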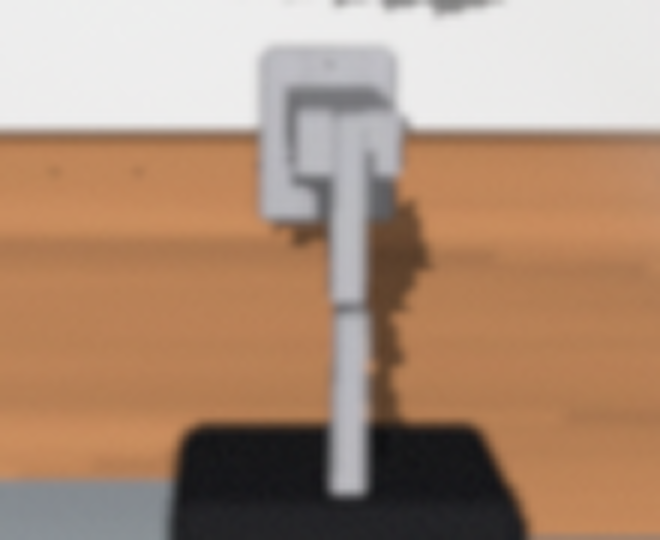

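View pics/w7z.png

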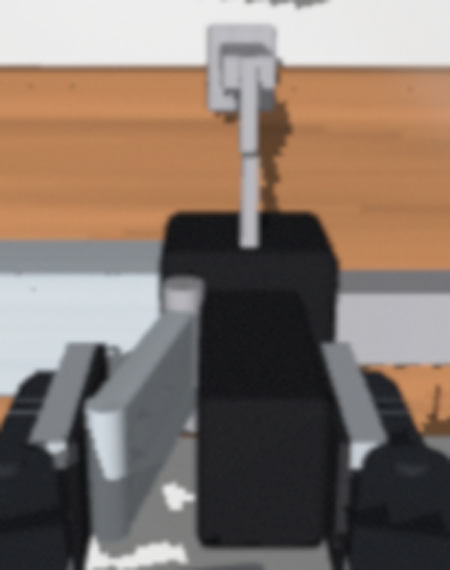

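```bash
python3 - <<'E'
from close import *
run([.035,.034,.033,.032,.031,.030,.029,.028])
snap('wrist','wrist8'); im=cv2.imread('pics/wrist8.png'); cv2.imwrite('pics/w8z.png',cv2.resize(im[125:315,250:400],None,fx=3,fy=3,interpolation=cv2.INTER_CUBIC))
E
```

```text
19.42 0.035 0.035 F -3.99 5.77 0.0025
19.88 0.034 0.0343 F -2.8 5.01 0.002
20.35 0.033 0.033 F -3.25 5.22 0.0015
20.82 0.032 0.032 F -3.16 4.74 0.001
21.28 0.031 0.0312 F -3.59 4.17 0.0005
21.75 0.03 0.0303 F -4.02 4.62 0.0
22.22 0.029 0.0294 F -3.4 4.89 -0.0005
22.68 0.028 0.0282 F -2.66 4.9 -0.001
```

View pics/w8z.png

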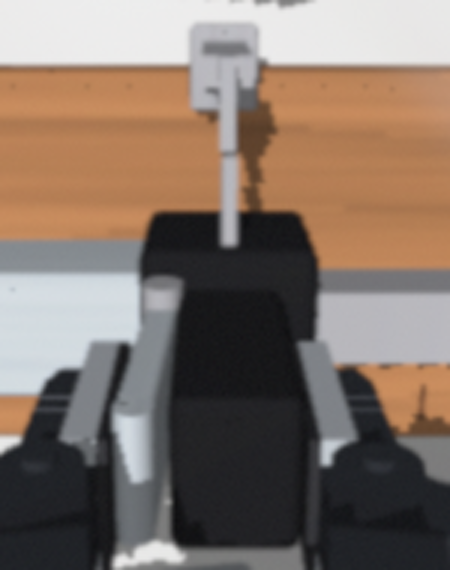

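```bash
python3 - <<'E'
from close import *
run([.0272,.0265,.026,.0255,.025])
bot.dwell(.3);o=get_obs();print(o['gripper_width'],(o['wrist_force'][:2]@y).round(2))
snap('wrist','wrist9'); im=cv2.imread('pics/wrist9.png'); cv2.imwrite('pics/w9z.png',cv2.resize(im[125:315,250:400],None,fx=3,fy=3,interpolation=cv2.INTER_CUBIC))
E
```

```text
23.2 0.0272 0.0275 F -3.09 4.35 -0.0014
23.67 0.0265 0.0268 F -3.07 4.74 -0.0017
24.13 0.026 0.026 F -3.17 4.01 -0.002
24.6 0.0255 0.0258 F -3.09 5.63 -0.0022
25.07 0.025 0.0255 F -3.45 6.36 -0.0024
0.025721334700312286 -3.16
```

View pics/w9z.png

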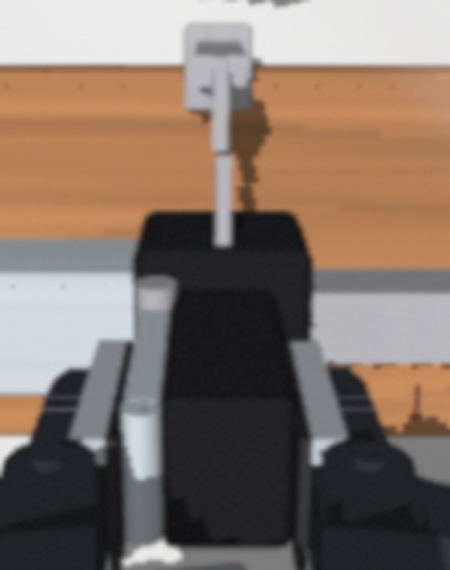

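```bash
python3 - <<'E'
from close import *
z=.100; yy=-.0024
bot.servo_line(P(-.0017,z),None,.01)
for w in(.0245,.024,.0235,.023,.022):
    hand.move_gripper(w,20);o=get_obs();print(round(o['time_s'],2),w,round(o['gripper_width'],4),(o['wrist_force'][:2]@y).round(2),o['wrist_force'][2].round(2))
bot.dwell(.5)
snap('wrist','wrist10'); im=cv2.imread('pics/wrist10.png'); cv2.imwrite('pics/w10z.png',cv2.resize(im[125:315,250:400],None,fx=3,fy=3,interpolation=cv2.INTER_CUBIC))
cv2.imwrite('pics/w10zz.png',cv2.resize(im[140:210,280:380],None,fx=8,fy=8,interpolation=cv2.INTER_CUBIC))
E
```

```text
25.88 0.0245 0.0254 -3.15 5.87
26.1 0.024 0.0256 -2.6 5.05
26.32 0.0235 0.0251 -3.72 5.93
26.53 0.023 0.0255 -2.66 5.78
26.75 0.022 0.0255 -2.31 6.35
```

View pics/w10z.png

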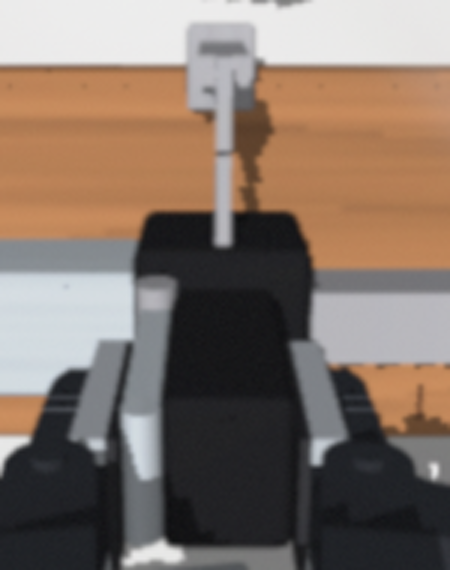

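View pics/w10zz.png

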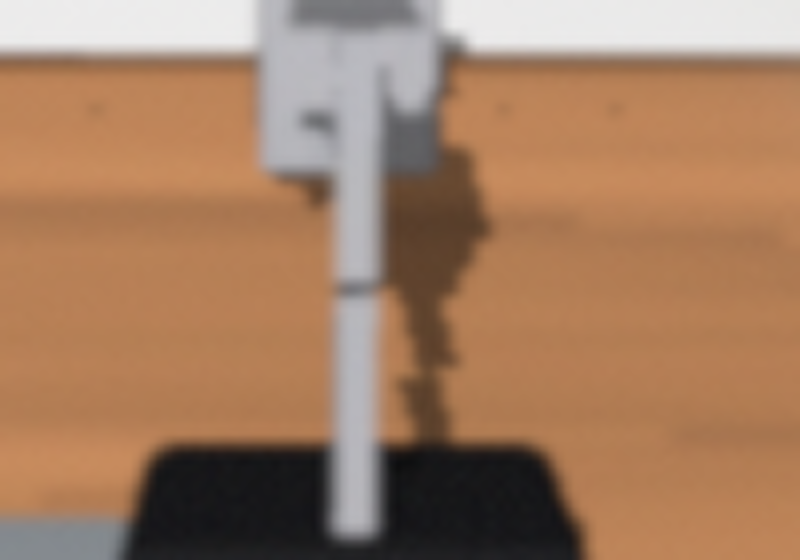

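```bash
python3 - <<'E'
from h import *
o=get_obs();print(o['time_s'],o['gripper_width'],o['joint_vel'].round(3)); hand_in()
E
```

```text
27.3 0.025393562705800433 [-0.     0.001  0.    -0.    -0.001  0.   ]
the job is handed in; nothing more can be done
```

I drew the leg out about 80 mm with one finger behind the block. With the lever still open I held the pointer on the mark for at least 0.6 s. I then closed the gripper in 1–2 mm steps, moving the arm back by half of each step so the pointer stayed on the mark while the lever swung shut.

I handed in at 27.3 s, still holding with a 20 N grip. The last checks showed:

- **Pointer:** the two tips were in line within about 0.5 mm. Just before the final squeeze it was about 0.9 mm short, and I corrected that with a 0.7 mm move.
- **Lever:** it lay flat on the block. The fingers stopped at 25.4–25.5 mm although told to close to 22 mm. The nominal closed size is 26 mm, and I put the difference down to reading error or give in the pads.
- **Forces:** I could not measure the force on the block and lever separately. They should be about 20–23 N from the grip setting plus the spring, and the net wrist force along the slide stayed below 5 N.
- **Other things on the bench:** I saw no contact with any of them, but I did not measure their positions again at the end.

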